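Spring open the thread box

TASK

Open the wider of the two wooden push-to-open thread boxes: with the fingertips press the front of its lid (the side towards the robot) down until the catch lets go, let the spring lift the lid ajar, then push the lid up and over until it stands fully open by itself. Leave the narrower box shut. Nothing is to be picked up: do not lift the boxes or shove them along the table, and do not disturb the things around them.

Things in the scene. Friction and masses are not known exactly. Their poses are not given: they have to be found in the camera images.
- wide_box: The WIDER box, the one to open: open plywood box 130 mm deep (x), 200 mm wide (y), lid hinged at the rear; walls 75 mm high, 5 mm thick; loose on the table, 1.5 kg. Origin: centre of its underside; x points from its front to the hinge at the rear, y along its width, z up. Lid 186 mm wide. Its front always faces roughly towards the robot, the hinge away.
- wide_box_lid (a joint): Opening angle of the wide box's lid, rad: 0 latched shut, -0.057 pressed to its stop, 0.65 ajar on the spring (front edge about 74 mm above the rim), 1.57 upright, 1.85 fully open on its stop. From ajar only the lid's weight (under 1 N at the edge) resists; let go short of upright it falls back to ajar, past upright it falls to its stop and stays.
- wide_box_hinge (a point): On the hinge axis of the wide box's lid, mid width: 65 mm along box +x from the box's origin, 75.5 mm up, level with the lid's underside. The frame swings with the lid: -x along the lid to its front edge, z up through it. The lid is a plain 8 mm wooden panel reaching 123 mm from the hinge, lying on top of the rim: when shut its underside is at 75.5 mm and its top at 83.5 mm above the table.
- wide_box_press (a point): Where to press: top of the wide box's lid, mid width, 25 mm in from its front edge. About 4 to 5 mm down (7 N here, 12 N in mid lid; stop at 7 mm) frees the catch inside; as the finger goes up again a damped spring lifts the lid in under 1 s and holds it ajar. Pressing again does not re-latch it.
- wide_box_edge (a point): Middle of the front edge of the wide box's lid, half way through its thickness, 123 mm from the hinge; moves with the lid. Under the lid, mid width, a steel hook 20 mm wide hangs 24 mm down, 94 to 112 mm from the hinge; the underside is plain beside it.
- narrow_box: The NARROWER box, to be left shut: open plywood box 130 mm deep (x), 110 mm wide (y), lid hinged at the rear; walls 75 mm high, 5 mm thick; loose on the table, 1.0 kg. Origin: centre of its underside; x points from its front to the hinge at the rear, y along its width, z up. Same make; lid 96 mm wide.
- narrow_box_lid (a joint): Opening angle of the narrow box's lid, rad: 0 latched shut.
- spool_mid: Bystander: thread reel 36 mm across, 60 mm tall, standing between the boxes; origin at the centre of its underside.
- spool_side: Bystander: thread reel 36 mm across, 60 mm tall, standing on the right; origin at the centre of its underside.
- tape_roll: Bystander: rolled tape measure, a disc 52 mm across and 20 mm tall, on the right; origin at the centre of its underside.
- button_jar: Bystander: closed glass jar 60 mm across, 85 mm tall, at the back; origin at the centre of its underside.
- pin_dish: Bystander: shallow white dish 84 mm across, 30 mm tall, at the back; origin at the centre of its underside.
- shears: Bystander: sewing shears lying flat, about 180 mm long, 11 mm tall, origin near the pivot, nearest the robot on the right.
- chalk_block: Bystander: tailor's chalk block 50 x 35 x 12 mm, at the back on the left; origin at the centre of its underside.
There are look-alikes about, which are no part of the job. What is shaped like the wide_box but purple or red is not meant.

How it is judged (in metres and radians):
On the way, in this order (a step that is already met when the one before it is completed fails the run):
1. the wide box's catch is released and its spring holds the lid ajar (0.5 to 0.9 rad) (value of joint wide_box_lid between 0.5 and 0.9 rad), for 0.2 s.
2. the wide box's lid is swung past upright (over 1.65 rad) (value of joint wide_box_lid above 1.65 rad), for 0.2 s.
At the end, for the whole second after the job is handed in: The wide box's lid rests fully open (over 1.65 rad) and still; the narrow box's lid is still latched (under 0.06 rad); both boxes stand flat, each within 50 mm of where it started (value of joint wide_box_lid between 1.65 and 1.95 rad and angular speed of wide_box below 0.1 rad/s and velocity of joint wide_box_lid between -0.1 and 0.1 rad/s and value of joint narrow_box_lid below 0.06 rad and distance of each of wide_box, narrow_box from where it was at the start of the episode below 0.05 m and angle between each of wide_box, narrow_box's own z axis and vertical below 0.05 rad); the robot touches nothing.
It fails at once if a box is lifted (20 mm) or tipped (0.2 rad) (height (world z) of any of wide_box, narrow_box above 0.02 m or angle between any of wide_box, narrow_box's own z axis and vertical above 0.2 rad).
It fails at once if a box is shoved more than 50 mm (distance of any of wide_box, narrow_box from where it was at the start of the episode above 0.05 m).
It fails at once if the narrow box's catch is released (value of joint narrow_box_lid above 0.12 rad).
It fails at once if a bystander is lifted or moved more than 30 mm (distance of any of spool_mid, spool_side, tape_roll, button_jar, pin_dish, shears, chalk_block from where it was at the start of the episode above 0.03 m).
It also fails if it takes over 45 s, if anything falls off the work surface, if the arm or the gripper's body presses on something with over 40 N, if the wrist force passes 120 N, or if a joint passes its speed limit or range.

ROBOT

A 7-joint arm with a two-finger parallel gripper is mounted at the origin on the work surface. World frame = base frame: x ahead of the robot, y to its left, z up, the work surface at z = 0. Lengths are in m, angles in degrees, forces in N, time in s.
With the tool pointing down it reaches from about 0.425 to 0.875 m from the base axis. Payload 4.7 kg.
Tool frame: the origin (TCP) lies between the finger pads; the fingertips stand 8 mm ahead of it and the grasp point (between the pads) lies 11 mm behind it (env.tip_extent is the distance from the TCP to the fingertips, in m); z points along the fingers, y is the line along which they close (so a half turn about z gives the same grasp; the last joint's range is limited). The gripper opens to 87 mm and grips with 3 to 60 N. Pads are 19 mm wide; open, the fingers measure 117 mm over their backs; the gripper's body (75 mm by 190 mm) begins 51 mm behind the grasp point.
Start: joints at [-62.619, 18.392, -4.016, 83.108, 1.295, 78.541, -3.26], TCP at [0.291, 0.581, 0.231] pointing down, gripper open.
Joint ranges: [-163.93, 163.93], [-17.29, 119.83], [-79.2, 71.16], [3.27, 140.29], [-89.18, 269.18], [5.43, 117.66], [-154.24, 154.24]. Speed limits (degrees/s): [147.25, 147.25, 180, 180, 180, 180, 180].

INTERFACE

Orientations are given as [roll, pitch, yaw] about the fixed x, y, z axes, in that order (R = Rz(yaw) Ry(pitch) Rx(roll)).
In Python, from cell import sensors, vision, workorder, env gives the robot as it stands.
- The arm moves only by the tool drive_tool, never from a script. Its argument "moves" is a list of rows, each an object of numbers: "x", "y", "z": the shift along the tool's x, y, z in mm; "rx", "ry", "rz": the turn, a rotation vector about the tool's x, y, z in rad; "fingers": the closure, from -1 (fully open) to 1 (shut). In form: [{"x": .., "y": .., "z": .., "rx": .., "ry": .., "rz": .., "fingers": ..}, ...]. A call has 1 to 20 rows; each row is the pose to reach, as a shift and turn from the pose commanded when the call began, along the tool's axes at that moment; what a row does not reach only later rows make up. A row lasts 1/8 s, in which the tool goes at most 62.5 mm and 10.7 degrees, less where a joint would pass 70% of its speed; a pose out of reach is approached as far as the arm can. A call with a gripper value outside its range is refused whole. The fingers move at their own pace and stop on an object; "force" is the grip in N (left out, the last holds). Time passes only in rows, so rows that repeat a pose let the fingers close. It gives the time, the measured TCP pose, the force, the opening and the grip force at its end, in the units of the state.
- sensors.get_obs(): the state, without advancing time (a new reading comes with each control period).
- vision.read_camera(name): name is "scene" or "top" or "wrist"; returns a dict with "image" (420x560x3 uint8, red, green, blue), "fx", "fy", "cx", "cy" (pixels), "R" (3x3) and "t" (3): a world point X has camera coordinates R X + t. Camera axes: x right, y down, z forward; pixel columns grow to the right and rows downward; lengths in m; the calibration is good to about 2 mm. A picture is of the moment at which its call begins. There is no depth.
- workorder.sign_off(): hands the job in; it is judged then, once.
The state is a dict: "time_s": time; "qpos": joint angles; "joint_velocities": joint speeds; "effort": joint torques, N m; "tool_pos": TCP position; "tool_rot": TCP orientation; "force": force on the tool from outside, world axes, zero at the start; "wrist_torque": the same for the moment, N m; "grip_width": finger opening in m; "grasp_force": force on a finger pad.
Only numpy, scipy, OpenCV 4.12 (cv2) and the standard library are available. Lean on these libraries where they do the work, as an engineer would, in place of code of your own. Each camera call takes 0.05 s, during which the arm holds its last target. There are 200 camera calls.

## Working session

There is one attempt and no reset: what is moved stays moved. The work goes in short steps, Python scripts to look and compute and a tool call to move; the robot and the scene stay as the last step left them, time stands still between calls to the robot, and variables do not carry over. Pictures are saved under pics/ and viewed, at most 10 in all, crops included, and the job is handed in when it is done.

Besides the shell and the picture viewer there is one more tool, called as name(argument=value, ...) on one line, values as JSON. drive_tool: Moves the arm, as the interface text tells. Its arguments: {"type":"object","properties":{"moves":{"type":"array"},"force":{"type":"number"}},"required":["moves"]}

```bash
mkdir -p pics; ls; python3 - <<'E'
from cell import sensors, vision, env
import cv2
for n in("scene","top"):
    c=vision.read_camera(n); cv2.imwrite(f"pics/{n}0.png",c["image"][:,:,::-1])
    print(n,c["fx"],c["fy"],c["cx"],c["cy"],c["R"],c["t"])
o=sensors.get_obs();print(o["tool_pos"],o["tool_rot"],o["time_s"],o["force"],env.tip_extent)
E
```

```text
pics
scene 502.9466729154316 502.9466729154316 278.6814474135764 209.6517915935403 [[ 0.70910239  0.70508818 -0.00494594]
 [ 0.60310308 -0.61014083 -0.51380429]
 [-0.36529505  0.36135694 -0.85789317]] [-0.39164159 -0.27876206  1.6675205 ]
top 533.8982425723541 533.8982425723541 284.4650183149942 203.20168996691854 [[-0.02676218 -0.99958355  0.01079393]
 [-0.99421747  0.02549206 -0.10431578]
 [ 0.10399717 -0.01352323 -0.99448565]] [0.0113681  0.54400274 1.30992978]
[0.29061891 0.58074421 0.22950296] [-1.79884762e+02  1.04749284e-02  1.53425690e+02] 0.1 [ 0.765377   -0.65612471 -0.12879401] 0.008
```

View pics/top0.png

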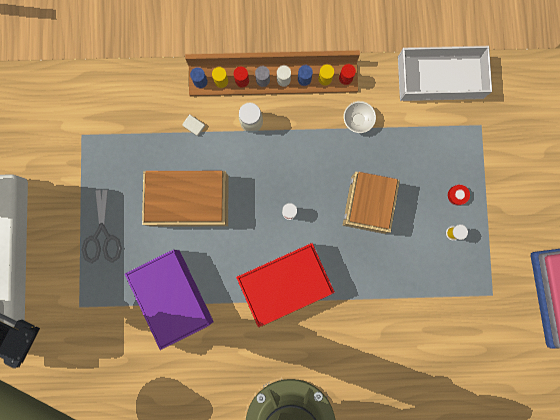

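View pics/scene0.png

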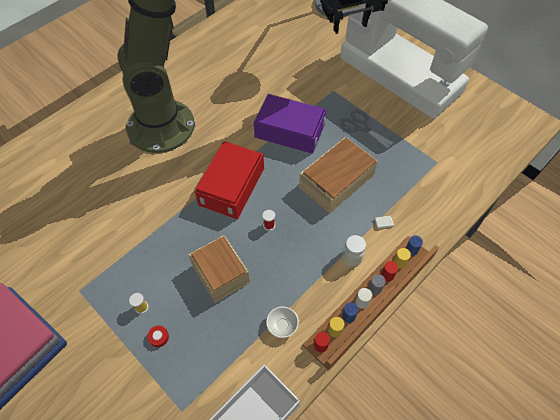

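The top view shows the wide box with its lid at about (143–226, 170–224). The narrow box is at (372, 201), and the purple and red decoys sit in front. Next I'll measure the lid corners.

```bash
cat > h.py <<'E'
import numpy as np, cv2
def ray(c,u,v,z):
    R,t=np.array(c["R"]),np.array(c["t"]); C=-R.T@t
    d=R.T@np.array([(u-c["cx"])/c["fx"],(v-c["cy"])/c["fy"],1]); return C+d*(z-C[2])/d[2]
def lid(c,roi,z):
    x0,y0,x1,y1=roi; im=c["image"][y0:y1,x0:x1]; h=cv2.cvtColor(im,cv2.COLOR_RGB2HSV)
    m=cv2.inRange(h,(5,90,90),(16,255,200)); m=cv2.morphologyEx(m,cv2.MORPH_OPEN,np.ones((3,3)));m=cv2.morphologyEx(m,cv2.MORPH_CLOSE,np.ones((7,7)))
    k=max(cv2.findContours(m,0,2)[0],key=cv2.contourArea)
    p=np.array([ray(c,u+x0,v+y0,z)[:2] for u,v in k[:,0]])
    return cv2.minAreaRect((p*1000).astype(np.float32)),cv2.boundingRect(k)
E
python3 - <<'E'
from cell import vision
from h import *
for n,r in(("top",(130,155,245,240)),("top",(335,160,410,240)),("scene",(290,130,390,215))):
    c=vision.read_camera(n); R,b=lid(c,r,.0835); print(n,R,b); print(cv2.boxPoints(R).round(),(-np.array(c["R"]).T@c["t"]).round(3))
    x0,y0,x1,y1=r; print(cv2.cvtColor(c["image"],cv2.COLOR_RGB2HSV)[(y0+y1)//2,x0:x1:6].tolist())
c=vision.read_camera("top"); im=c["image"][140:360,100:360,::-1]; cv2.imwrite("pics/crop.png",cv2.resize(im,None,fx=3,fy=3)[:600,:780])
for u,v in((125,277),(178,250),(212,322),(237,278),(312,245),(333,290)): print(u,v,ray(c,u,v,.08).round(3))
E
```

```text
top ((562.2462768554688, 241.61114501953125), (184.77175903320312, 120.9916000366211), 88.56917572021484) (14, 16, 78, 51)
[[499. 151.]
 [620. 148.]
 [625. 332.]
 [504. 335.]] [0.405 0.015 1.359]
[[99, 18, 144], [101, 20, 142], [28, 21, 159], [14, 160, 163], [14, 157, 164], [14, 159, 164], [14, 156, 157], [13, 153, 163], [14, 159, 173], [14, 158, 174], [14, 161, 173], [14, 156, 173], [14, 155, 169], [14, 165, 168], [13, 153, 168], [14, 164, 169], [19, 91, 104], [101, 21, 99], [95, 16, 97], [81, 18, 100]]
top ((541.134033203125, -215.882568359375), (96.29666900634766, 122.77935028076172), 77.28656768798828) (15, 12, 47, 57)
[[ 471. -249.]
 [ 590. -276.]
 [ 612. -182.]
 [ 492. -155.]] [0.405 0.015 1.359]
[[98, 20, 140], [90, 19, 137], [19, 90, 172], [15, 136, 141], [14, 160, 156], [14, 162, 173], [13, 160, 171], [14, 161, 179], [14, 159, 167], [14, 159, 181], [21, 98, 143], [103, 19, 94], [90, 22, 94]]
scene ((566.2327880859375, 241.14840698242188), (188.08819580078125, 124.2436294555664), 88.6549072265625) (15, 9, 71, 58)
[[502. 149.]
 [626. 146.]
 [631. 334.]
 [506. 337.]] [ 1.055 -0.497  1.285]
[[99, 27, 134], [98, 28, 136], [21, 82, 254], [14, 137, 153], [14, 137, 141], [13, 136, 143], [14, 138, 153], [13, 134, 148], [13, 136, 157], [13, 139, 152], [13, 139, 139], [14, 137, 154], [13, 141, 152], [19, 83, 120], [19, 67, 106], [101, 27, 131], [101, 27, 132]]
125 277 [0.373 0.38  0.08 ]
178 250 [0.433 0.254 0.08 ]
212 322 [0.262 0.176 0.08 ]
237 278 [0.363 0.115 0.08 ]
312 245 [ 0.437 -0.065  0.08 ]
333 290 [ 0.329 -0.112  0.08 ]
```

View pics/crop.png

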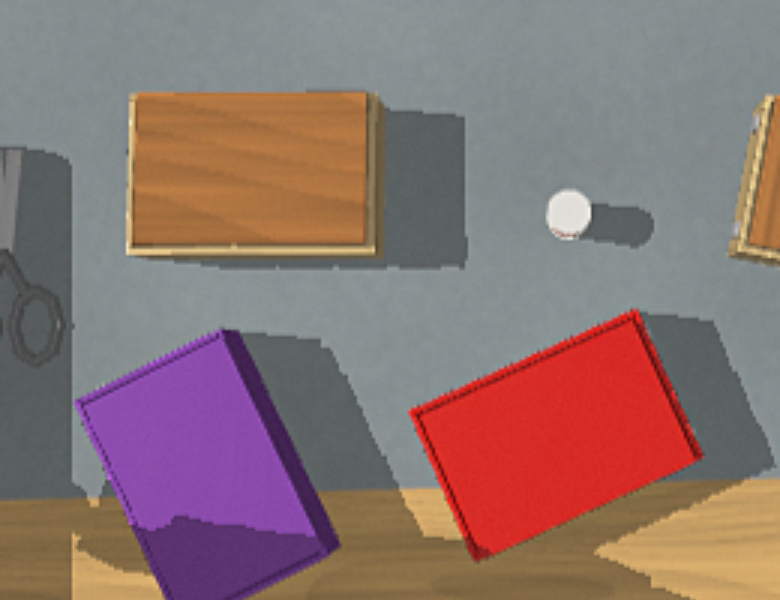

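The crop confirms the lid corners. The wide lid measures 186 x 123 mm as specified, is centred at about (0.564, 0.241), and has a yaw of -1.4°. I'll move above the press point with the fingers open, so they straddle the hook later.

drive_tool(moves=[{"x":-36,"y":-20,"z":0,"rz":-0.05,"fingers":-1},{"x":-80,"y":-43,"z":0,"rz":-0.1,"fingers":-1},{"x":-125,"y":-67,"z":0,"rz":-0.15,"fingers":-1},{"x":-170,"y":-92,"z":0,"rz":-0.2,"fingers":-1},{"x":-215,"y":-116,"z":0,"rz":-0.26,"fingers":-1},{"x":-260,"y":-140,"z":0,"rz":-0.32,"fingers":-1},{"x":-305,"y":-165,"z":20,"rz":-0.38,"fingers":-1},{"x":-340,"y":-185,"z":50,"rz":-0.42,"fingers":-1},{"x":-363,"y":-197,"z":80,"rz":-0.44,"fingers":-1},{"x":-363,"y":-197,"z":80,"rz":-0.44,"fingers":-1},{"x":-363,"y":-197,"z":80,"rz":-0.44,"fingers":-1}])

```text
invalid input at $.moves[0]: expected keys x, y, z, rx, ry, rz, fingers
```

drive_tool(moves=[{"x":-36,"y":-20,"z":0,"rx":0,"ry":0,"rz":-0.05,"fingers":-1},{"x":-80,"y":-43,"z":0,"rx":0,"ry":0,"rz":-0.1,"fingers":-1},{"x":-125,"y":-67,"z":0,"rx":0,"ry":0,"rz":-0.15,"fingers":-1},{"x":-170,"y":-92,"z":0,"rx":0,"ry":0,"rz":-0.2,"fingers":-1},{"x":-215,"y":-116,"z":0,"rx":0,"ry":0,"rz":-0.26,"fingers":-1},{"x":-260,"y":-140,"z":0,"rx":0,"ry":0,"rz":-0.32,"fingers":-1},{"x":-305,"y":-165,"z":20,"rx":0,"ry":0,"rz":-0.38,"fingers":-1},{"x":-340,"y":-185,"z":50,"rx":0,"ry":0,"rz":-0.42,"fingers":-1},{"x":-363,"y":-197,"z":80,"rx":0,"ry":0,"rz":-0.44,"fingers":-1},{"x":-363,"y":-197,"z":80,"rx":0,"ry":0,"rz":-0.44,"fingers":-1},{"x":-363,"y":-197,"z":80,"rx":0,"ry":0,"rz":-0.44,"fingers":-1}])

```text
time_s: 1.68
tool_pos: [0.5271, 0.2446, 0.1517]
tool_rot: [179.9, 0.0, 178.7]
force: [0.5, 0.2, 0.2]
grip_width: 0.0872
grasp_force: 0.0
```

drive_tool(moves=[{"x":0,"y":-2,"z":25,"rx":0,"ry":0,"rz":0,"fingers":-1},{"x":0,"y":-2,"z":45,"rx":0,"ry":0,"rz":0,"fingers":-1},{"x":0,"y":-2,"z":55,"rx":0,"ry":0,"rz":0,"fingers":-1},{"x":0,"y":-2,"z":59,"rx":0,"ry":0,"rz":0,"fingers":-1},{"x":0,"y":-2,"z":61,"rx":0,"ry":0,"rz":0,"fingers":-1},{"x":0,"y":-2,"z":63,"rx":0,"ry":0,"rz":0,"fingers":-1},{"x":0,"y":-2,"z":64,"rx":0,"ry":0,"rz":0,"fingers":-1},{"x":0,"y":-2,"z":64,"rx":0,"ry":0,"rz":0,"fingers":-1}])

```text
time_s: 2.68
tool_pos: [0.5271, 0.2422, 0.089]
tool_rot: [179.9, 0.0, 178.7]
force: [-4.2, -0.5, 8.7]
grip_width: 0.0871
grasp_force: 3.9
```

drive_tool(moves=[{"x":0,"y":0,"z":1.5,"rx":0,"ry":0,"rz":0,"fingers":-1},{"x":0,"y":0,"z":3,"rx":0,"ry":0,"rz":0,"fingers":-1},{"x":0,"y":0,"z":3,"rx":0,"ry":0,"rz":0,"fingers":-1}])

```text
time_s: 3.05
tool_pos: [0.527, 0.2422, 0.0866]
tool_rot: [179.9, 0.0, 178.7]
force: [-5.6, -0.7, 11.5]
grip_width: 0.0873
grasp_force: 5.7
```

drive_tool(moves=[{"x":0,"y":0,"z":1,"rx":0,"ry":0,"rz":0,"fingers":-1},{"x":0,"y":0,"z":1,"rx":0,"ry":0,"rz":0,"fingers":-1},{"x":0,"y":0,"z":-10,"rx":0,"ry":0,"rz":0,"fingers":-1},{"x":0,"y":0,"z":-35,"rx":0,"ry":0,"rz":0,"fingers":-1},{"x":0,"y":0,"z":-70,"rx":0,"ry":0,"rz":0,"fingers":-1},{"x":0,"y":0,"z":-110,"rx":0,"ry":0,"rz":0,"fingers":-1},{"x":0,"y":0,"z":-140,"rx":0,"ry":0,"rz":0,"fingers":-1},{"x":0,"y":0,"z":-140,"rx":0,"ry":0,"rz":0,"fingers":-1},{"x":0,"y":0,"z":-140,"rx":0,"ry":0,"rz":0,"fingers":-1},{"x":0,"y":0,"z":-140,"rx":0,"ry":0,"rz":0,"fingers":-1}])

```text
time_s: 4.3
tool_pos: [0.5266, 0.2405, 0.2222]
tool_rot: [-179.9, -0.1, 178.6]
force: [-0.7, -0.1, -0.3]
grip_width: 0.0871
grasp_force: 0.0
```

```bash
python3 - <<'E'
from cell import vision,sensors
import cv2
c=vision.read_camera("scene"); cv2.imwrite("pics/s1.png",c["image"][:,:,::-1]); o=sensors.get_obs(); print(o["tool_pos"],o["qpos"],o["force"])
E
```

```text
[0.52666693 0.24053276 0.22226201] [-34.35448596   9.98596032   8.12144596  94.50735403  -1.4425942
  75.73229086  62.6477293 ] [-0.32743374  0.23506079  0.28106102]
```

View pics/s1.png

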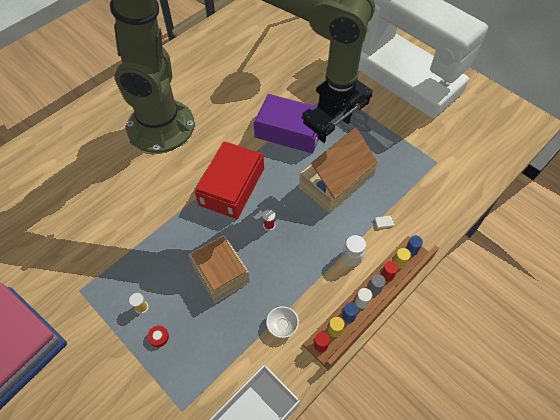

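The scene view shows the wide lid ajar, with its near edge at about (345, 150), the narrow box shut and nothing else disturbed. Next I'll back off toward the robot, tilt the fingers forward and drop below the edge.

drive_tool(moves=[{"x":25,"y":0,"z":0,"rx":0,"ry":0,"rz":0,"fingers":-1},{"x":60,"y":0,"z":0,"rx":0,"ry":-0.1,"rz":0,"fingers":-1},{"x":75,"y":0,"z":0,"rx":0,"ry":-0.25,"rz":0,"fingers":-1},{"x":80,"y":0,"z":15,"rx":0,"ry":-0.4,"rz":0,"fingers":-1},{"x":80,"y":0,"z":45,"rx":0,"ry":-0.5,"rz":0,"fingers":-1},{"x":80,"y":0,"z":75,"rx":0,"ry":-0.5,"rz":0,"fingers":-1},{"x":80,"y":0,"z":90,"rx":0,"ry":-0.5,"rz":0,"fingers":-1},{"x":80,"y":0,"z":90,"rx":0,"ry":-0.5,"rz":0,"fingers":-1}])

```text
time_s: 5.35
tool_pos: [0.4471, 0.242, 0.1325]
tool_rot: [-179.9, 28.5, 178.7]
force: [0.2, -0.6, 0.6]
grip_width: 0.087
grasp_force: 0.0
```

```bash
python3 - <<'E'
from cell import vision,sensors
import cv2
c=vision.read_camera("scene"); im=c["image"][60:240,220:440,::-1]; cv2.imwrite("pics/s2.png",cv2.resize(im,None,fx=3,fy=3)); o=sensors.get_obs(); print(o["tool_pos"],o["tool_rot"],o["qpos"],o["force"])
E
```

```text
[0.44780199 0.24268392 0.13375762] [-179.9925319    28.63715701  178.61074742] [-40.1011385   -8.77282763  -5.52612958 129.41667936  29.66996942
  42.96930461  23.83988705] [0.95042369 0.46189644 0.02103676]
```

View pics/s2.png

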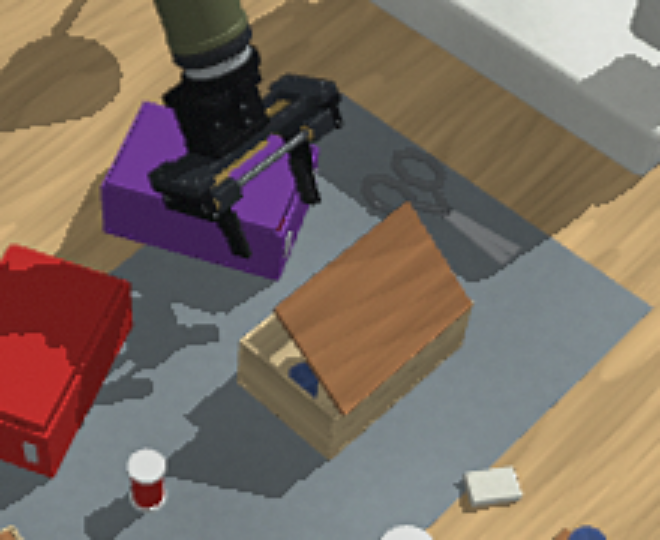

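The crop shows the fingers tilted forward in front of the ajar lid and just below its edge, with nothing touching. Now I'll push along the lid's arc.

drive_tool(moves=[{"x":-26,"y":0,"z":13,"rx":0,"ry":0,"rz":0,"fingers":-1},{"x":-51,"y":0,"z":27,"rx":0,"ry":0,"rz":0,"fingers":-1},{"x":-69,"y":0,"z":34,"rx":0,"ry":0,"rz":0,"fingers":-1},{"x":-80,"y":0,"z":30,"rx":0,"ry":0,"rz":0,"fingers":-1},{"x":-92,"y":0,"z":26,"rx":0,"ry":0,"rz":0,"fingers":-1},{"x":-104,"y":0,"z":25,"rx":0,"ry":0,"rz":0,"fingers":-1},{"x":-116,"y":0,"z":23,"rx":0,"ry":0,"rz":0,"fingers":-1},{"x":-129,"y":0,"z":24,"rx":0,"ry":0,"rz":0,"fingers":-1},{"x":-141,"y":0,"z":26,"rx":0,"ry":0,"rz":0,"fingers":-1},{"x":-153,"y":0,"z":29,"rx":0,"ry":0,"rz":0,"fingers":-1},{"x":-165,"y":0,"z":32,"rx":0,"ry":0,"rz":0,"fingers":-1},{"x":-172,"y":0,"z":35,"rx":0,"ry":0,"rz":0,"fingers":-1},{"x":-179,"y":0,"z":38,"rx":0,"ry":0,"rz":0,"fingers":-1},{"x":-187,"y":0,"z":44,"rx":0,"ry":0,"rz":0,"fingers":-1},{"x":-187,"y":0,"z":44,"rx":0,"ry":0,"rz":0,"fingers":-1},{"x":-187,"y":0,"z":44,"rx":0,"ry":0,"rz":0,"fingers":-1}])

```text
time_s: 7.4
tool_pos: [0.6322, 0.2383, 0.1843]
tool_rot: [-180.0, 28.6, 178.6]
force: [-0.1, 0.3, 0.1]
grip_width: 0.0871
grasp_force: 0.0
```

```bash
python3 - <<'E'
from cell import vision,sensors
import cv2
c=vision.read_camera("scene"); im=c["image"][60:240,220:440,::-1]; cv2.imwrite("pics/s3.png",cv2.resize(im,None,fx=3,fy=3)); o=sensors.get_obs(); print(o["tool_pos"],o["tool_rot"],o["qpos"],o["force"])
E
```

```text
[0.63214068 0.23837888 0.18443894] [-179.99676027   28.63012526  178.65330273] [-33.66488966   6.32124401   3.09934749 108.28994391  21.50217211
  42.63017401  45.00881234] [-0.07616551  0.56525824  0.60768563]
```

View pics/s3.png

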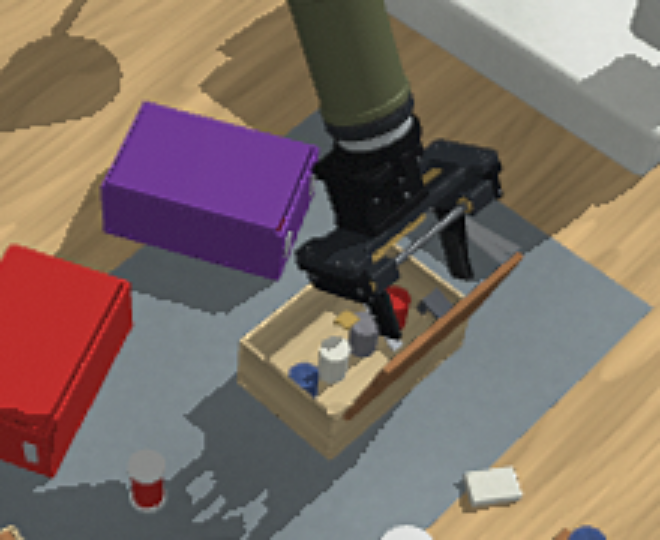

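The lid is past upright and resting back, with its top edge near (520, 255) in the crop. I'll retreat clear of it.

drive_tool(moves=[{"x":5,"y":0,"z":-10,"rx":0,"ry":0,"rz":0,"fingers":-1},{"x":20,"y":0,"z":-35,"rx":0,"ry":0,"rz":0,"fingers":-1},{"x":40,"y":0,"z":-70,"rx":0,"ry":0,"rz":0,"fingers":-1},{"x":59,"y":0,"z":-101,"rx":0,"ry":0,"rz":0,"fingers":-1},{"x":59,"y":0,"z":-101,"rx":0,"ry":0,"rz":0,"fingers":-1},{"x":59,"y":0,"z":-101,"rx":0,"ry":0,"rz":0,"fingers":-1},{"x":59,"y":0,"z":-101,"rx":0,"ry":0,"rz":0,"fingers":-1},{"x":59,"y":0,"z":-101,"rx":0,"ry":0,"rz":0,"fingers":-1}])

```text
time_s: 8.45
tool_pos: [0.5325, 0.2401, 0.2441]
tool_rot: [-179.9, 28.6, 178.6]
force: [-0.7, 0.5, -0.0]
grip_width: 0.0869
grasp_force: 0.0
```

```bash
python3 - <<'E'
from cell import vision,sensors
import cv2
c=vision.read_camera("scene"); cv2.imwrite("pics/s4.png",c["image"][:,:,::-1]); o=sensors.get_obs(); print(o["tool_pos"],o["joint_velocities"],o["force"])
E
```

```text
[0.53251094 0.24022844 0.24419719] [-0.06957614 -0.1121572  -0.21663898 -0.13738082  0.01170842 -0.02992378
  0.00312098] [-0.18789048 -0.1782314   0.8155288 ]
```

View pics/s4.png

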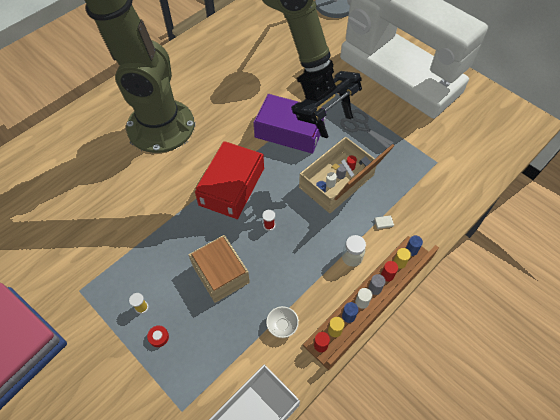

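The lid stands fully open, with its top edge at about (392, 147). The arm is clear, the narrow box is shut, and nothing else has moved.

```bash
python3 -c "
from cell import workorder
print(workorder.sign_off())"
```

```text
the job is handed in; nothing more can be done
None
```

The wide box's lid stands fully open by itself and, in the last picture, the narrow box is still shut and nothing else has moved; the job is handed in, but sign-off returned no verdict.

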